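# Index the parts turntable

### The arm

A 6-joint arm with a two-finger parallel gripper is mounted at the origin on a cart in front of the work surface, level with it; the furniture and walls round the work are solid. World frame = base frame: x ahead of the robot, y to its left, z up, the work surface at z = 0. Lengths are in m, angles in rad, forces in N, time in s.
With the tool pointing down it reaches from about 0.225 to 0.875 m from the base axis. Payload 3.4 kg.
Tool frame: the origin (TCP) lies between the finger pads; the fingertips stand 8 mm ahead of it and the grasp point (between the pads) lies 11 mm behind it; z points along the fingers, y is the line along which they close (so a half turn about z gives the same grasp; the last joint's range is limited). The gripper opens to 85 mm and grips with 20 to 120 N. Pads are 22 mm wide; open, the fingers measure 114 mm over their backs; the gripper's body (76 mm by 85 mm) begins 54 mm behind the grasp point. The pads swing forward as they close: fully open they stand 13 mm farther back than shut.
Start: joints at [1.077, 0.276, 1.505, -0, 1.361, -0.121], TCP at [0.209, 0.536, 0.239] pointing down, gripper open.
Joint ranges: [-2.89, 2.89], [-0.75, 2.08], [0.22, 2.7], [-1.18, 4.32], [0.11, 2.71], [-2.7, 2.7]. Speed limits (rad/s): [2.57, 2.57, 3.14, 3.14, 3.14, 3.14].

### API

Orientations are given as a unit quaternion [w, x, y, z].
In Python, from rig import manip gives the robot as it stands.
- The arm moves only by the tool move_arm, never from a script. Its argument "deltas" is a list that holds one entry, the list of rows, each a list of 5 numbers: the shift along the tool's x, y, z normalised to -1 to 1, where 1 is 80 cm, then the turn about the tool's z normalised to -1 to 1, where 1 is 120 degrees, then the closure, from -1 (fully open) to 1 (shut). In form: [[[tx, ty, tz, twist, grip], ...]]. A call has 1 to 12 rows; each row is the pose to reach, as a shift and turn from the pose commanded when the call began, along the tool's axes at that moment; what a row does not reach only later rows make up. A row lasts 1/10 s, in which the tool goes at most 50 mm and 8.59 degrees, less where a joint would pass 70% of its speed; a pose out of reach is approached as far as the arm can. A call with a number of a shift or a turn outside -1 to 1 is refused whole. A call with a gripper value outside its range is refused whole. The fingers move at their own pace and stop on an object; "squeeze" is the grip in N (left out, the last holds). Time passes only in rows, so rows that repeat a pose let the fingers close. It gives the time, the measured TCP pose, the force, the opening and the grip force at its end, in the units of the state.
- manip.get_state(): the state, without advancing time (a new reading comes with each control period).
- manip.get_image(name): name is "scene" or "top"; returns the picture (384x512x3 uint8, red, green, blue); there is no depth.
- manip.camera_params(name): a dict with "fx", "fy", "cx", "cy" (pixels), "R" (3x3) and "t" (3): a world point X has camera coordinates R X + t. Camera axes: x right, y down, z forward; pixel columns grow to the right and rows downward; lengths in m; the calibration is good to about 2 mm. A picture is of the moment at which its call begins. camera_params takes no time and is no camera call.
- manip.sign_off(): hands the job in; it is judged then, once.
The state is a dict: "clock": time; "qpos": joint angles; "qd": joint speeds; "effort": joint torques, N m; "position": TCP position; "ee_rot": TCP orientation; "contact_force": force on the tool from outside, world axes, zero at the start; "moment": the same for the moment, N m; "width": finger opening in m; "gripper_force": force on a finger pad.
Only numpy, scipy, OpenCV 4.12 (cv2) and the standard library are available. Lean on these libraries where they do the work, as an engineer would, in place of code of your own. Each camera call takes 0.05 s, during which the arm holds its last target. There are 200 camera calls.

### The job

Turn the parts turntable by pushing one of its spokes with a fingertip until the finned heatsink stands in line with the arrow on the stand, to within a centimetre, and leave it there at rest. Push gently (under 20 N): do not touch, lift or spill the parts riding on it, and do not disturb the screwdriver, tape roll and disk drive lying around it.

Things in the scene. Friction and masses are not known exactly. Their poses are not given: they have to be found in the camera images.
- hub (a point): Centre of the turntable's bare-metal disc, on its vertical turning axis, at its upper face, 55 mm above the bench. The disc is 200 mm across and 12 mm thick, with a low hub cap and four round grey pads (62 mm across, 2 mm high, centres 66 mm from the axis, a quarter turn apart).
- stand: Dark steel stand of the turntable, screwed to the bench; place and heading vary. Origin on the turning axis at bench height, x axis pointing from the arrow to the axis. More than 40 mm from the axis it is at most 16 mm high, so the space between it and the spokes is free.
- arrow_tip (a point): Tip of the bright arrow on the stand's tongue, 113 mm from the axis and 15 mm above the bench; the tongue is 56 mm wide and reaches out to 175 mm from the axis. The arrow points at the axis and does not turn with the disc.
- work_spot (a point): Point fixed to the stand on the line from arrow tip to axis, 66 mm from the axis, 57 mm above the bench (top of a pad): where the middle of the heatsink's underside must come.
- table (a joint): Angle the disc has turned since the start, rad, growing anticlockwise seen from above. Turns both ways (stops at -6.28 and 6.28) with light friction (about 0.5 N at a spoke, more when fast) and stays where left. The start heading of the disc varies; the three parts ride on three neighbouring pads, which on which varies, and the fourth pad is empty.
- spokes: The four level steel spokes, turning with the disc, midway between the pads: 10 mm round rods from the disc's edge (100 mm from the axis) to 156 mm, where each ends in a black ball 18 mm across. Rod axes are 49 mm above the bench. Origin on the turning axis at bench height; the spokes lie midway between its own x and y axes (at 45, 135, 225 and 315 degrees).
- heatsink: Dark heatsink with upright fins, 44 x 36 x 22 mm, loose on one of the pads. Origin in the middle of its underside.
- capacitor: Upright cylindrical capacitor, 30 mm across, 42 mm high, loose on another pad. Origin in the middle of its underside.
- coil: Copper-wound ring coil, 35 x 45 x 16 mm, loose on another pad. Origin in the middle of its underside.
- driver: Screwdriver with red handle, 26 x 139 x 29 mm, lying on the bench beyond the turntable. To be left alone. Origin at its underside.
- tape: Roll of black tape, 84 mm across, 20 mm high, lying near and to the right of the turntable. To be left alone. Origin at its underside.
- drive: Flat disk drive, 101 x 70 x 11 mm, lying to the left of the turntable, on the robot's side. To be left alone. Origin at its underside.

How it is judged:
On the way:
1. a finger pushes a spoke and the disc turns with it (contact force between the fingers and spokes above 0.1 N and (velocity of joint table above 0.01 rad/s or velocity of joint table below -0.01 rad/s)), for 0.02 s.
At the end, for the whole second after the job is handed in: The heatsink's middle is within 12 mm of the work spot in plan, the disc is at rest, and all three parts stand upright on the disc, 45 to 87 mm from its axis (horizontal distance between heatsink and work_spot below 0.012 m and velocity of joint table between -0.03 and 0.03 rad/s and linear speed of heatsink below 0.02 m/s and height (world z) of heatsink between 0.05 and 0.064 m and angle between each of heatsink, capacitor, coil's own z axis and vertical below 0.15 rad and horizontal distance between heatsink and hub between 0.045 and 0.087 m and height (world z) of capacitor between 0.05 and 0.064 m and horizontal distance between capacitor and hub between 0.045 and 0.087 m and height (world z) of coil between 0.05 and 0.064 m and horizontal distance between coil and hub between 0.045 and 0.087 m); the robot touches nothing.
It fails at once if a part on the turntable is lifted or spilled (height (world z) of any of heatsink, capacitor, coil above 0.072 m or height (world z) of any of heatsink, capacitor, coil below 0.045 m or angle between any of heatsink, capacitor, coil's own z axis and vertical above 0.5 rad).
It fails at once if a part on the turntable is touched by the robot (contact force between any of the fingers, the arm and heatsink above 0.5 N or contact force between any of the fingers, the arm and capacitor above 0.5 N or contact force between any of the fingers, the arm and coil above 0.5 N).
It fails at once if a spoke is pushed or squeezed with more than 20 N (contact force between the fingers and spokes above 20 N).
It fails at once if the screwdriver, tape roll or disk drive is shifted by more than 20 mm (distance of any of driver, tape, drive from where it was at the start of the episode above 0.02 m).
It also fails if it takes over 48 s, if anything falls off the work surface, if the arm or the gripper's body presses on something with over 40 N, if the wrist force passes 120 N, or if a joint passes its speed limit or range.

## Working session

There is one attempt and no reset: what is moved stays moved. The work goes in short steps, Python scripts to look and compute and a tool call to move; the robot and the scene stay as the last step left them, time stands still between calls to the robot, and variables do not carry over. Pictures are saved under pics/ and viewed, at most 10 in all, crops included, and the job is handed in when it is done.

Besides the shell and the picture viewer there is one more tool, called as name(argument=value, ...), one argument or row to a line, values as JSON. move_arm: Moves the arm, as the interface text tells. Scaled input: -1 to 1 covers 80 cm each way for a shift and 120 degrees each way for a turn. Its arguments: {"type":"object","properties":{"deltas":{"type":"array","items":{"type":"array","items":{"type":"array","items":{"type":"number","minimum":-1,"maximum":1}}}},"squeeze":{"type":"number"}},"required":["deltas"]}

```bash
mkdir -p pics
python3 - <<'E'
from rig import manip
import cv2,numpy as np
for n in("scene","top"):
    im=manip.get_image(n); cv2.imwrite(f"pics/{n}0.png",im[:,:,::-1]); p=manip.camera_params(n)
    print(n,p['fx'],p['cx'],p['cy'],np.round(p['R'],3).tolist(),np.round(p['t'],3).tolist(),np.round(-np.array(p['R']).T@p['t'],3))
s=manip.get_state();print(s['clock'],s['position'],s['ee_rot'],s['width'])
E
```

```text
scene 474.18252065863 259.1495500649701 192.16794896816526 [[0.706, -0.708, 0.006], [-0.473, -0.479, -0.74], [0.527, 0.519, -0.673]] [-0.479, 0.264, 0.901] [-0.011 -0.681  0.805]
top 491.1282801883338 253.35441680594028 193.69885468167465 [[-0.023, -1.0, 0.014], [-0.983, 0.02, -0.183], [0.183, -0.018, -0.983]] [-0.108, 0.59, 1.196] [ 0.359 -0.098  1.285]
0.1 [0.20922248 0.53509479 0.23849633] [-2.46244242e-04  1.85325437e-01  9.82676842e-01 -8.03667448e-04] 0.08550219150319675
```

View pics/top0.png

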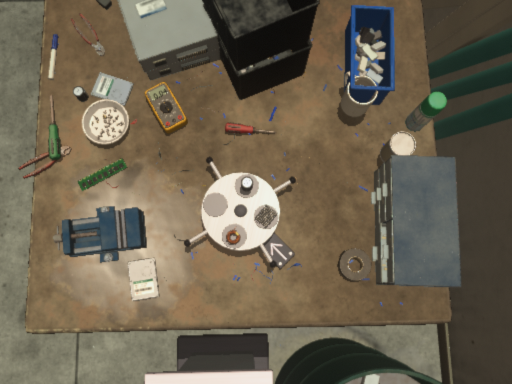

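View pics/scene0.png

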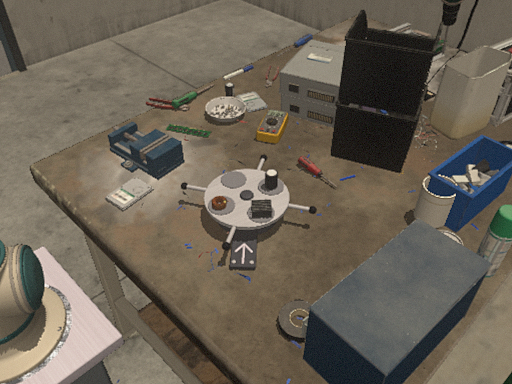

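The top view shows the hub near (240,211), the heatsink near (266,215), the arrow near (275,247), and balls at (210,160), (292,180), (187,243) and about (270,263). Next I'll enlarge it and measure.

```bash
cat > h.py <<'E'
import cv2,numpy as np
from rig import manip
P={n:manip.camera_params(n) for n in("scene","top")}
def ray(n,uv,z):
    p=P[n];R=np.array(p['R']);c=-R.T@np.array(p['t'])
    d=R.T@np.array([(uv[0]-p['cx'])/p['fx'],(uv[1]-p['cy'])/p['fy'],1]);return c+d*(z-c[2])/d[2]
def tri(a,b):
    A=[];B=[]
    for n,uv in(("top",a),("scene",b)):
        c=ray(n,uv,0);d=ray(n,uv,1)-c;d/=np.linalg.norm(d);M=np.eye(3)-np.outer(d,d);A.append(M);B.append(M@c)
    return np.linalg.lstsq(np.vstack(A),np.hstack(B),rcond=None)[0]
def disc(im,n,box):
    x0,y0,x1,y1=box;h=cv2.cvtColor(im,cv2.COLOR_RGB2HSV)
    m=np.zeros(im.shape[:2],np.uint8);m[y0:y1,x0:x1]=((h[...,2]>140)&(h[...,1]<70))[y0:y1,x0:x1]*255
    c=max(cv2.findContours(m,0,2)[0],key=cv2.contourArea);c=cv2.convexHull(c)
    w=np.array([ray(n,q[0],.055)[:2] for q in c])
    (cx,cy),r=cv2.minEnclosingCircle((w*1000).astype(np.float32))
    A=np.c_[2*w,np.ones(len(w))];s=np.linalg.lstsq(A,(w**2).sum(1),rcond=None)[0]
    return s[:2],np.sqrt(s[2]+s[:2]@s[:2])
E
python3 - <<'E'
from h import *
t=cv2.imread("pics/top0.png")[:,:,::-1].copy();s=cv2.imread("pics/scene0.png")[:,:,::-1].copy()
print(disc(t,"top",(190,160,290,262)),disc(s,"scene",(195,160,300,245)))
a=cv2.resize(t[145:275,175:305],(520,520),interpolation=cv2.INTER_CUBIC)
cv2.imwrite("pics/tc.png",a[:,:,::-1])
b=cv2.resize(s[145:275,175:325],(600,520),interpolation=cv2.INTER_CUBIC)
cv2.imwrite("pics/sc.png",b[:,:,::-1])
E
```

```text
(array([ 0.54485132, -0.0866874 ]), np.float64(0.14622465866068715)) (array([ 0.53937983, -0.09016978]), np.float64(0.1310588491976698))
```

View pics/tc.png

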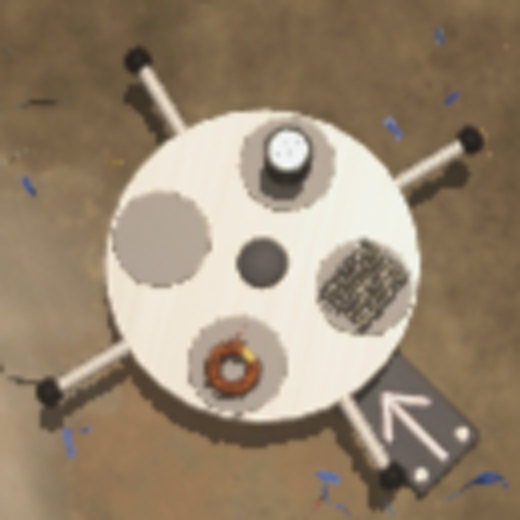

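View pics/sc.png

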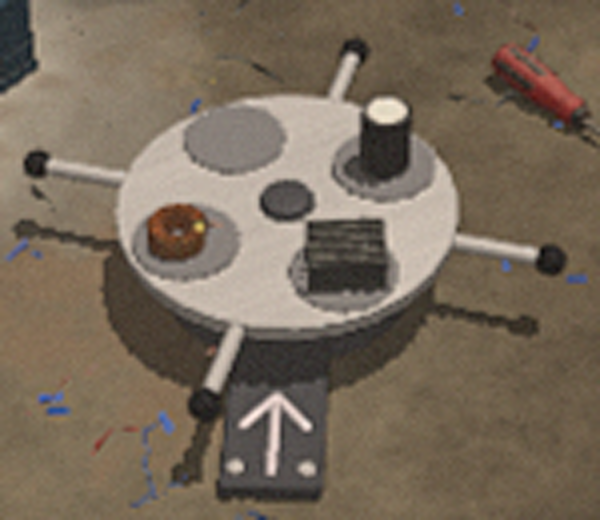

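The crops show all four balls, the heatsink on the lower-right pad, and the arrow tip at crop (383,392). The arrow is clockwise of the heatsink. I'll triangulate the points from both views.

```bash
cat >> h.py <<'E'
def full(q):return (175+(q[0]+.5)/4-.5,145+(q[1]+.5)/4-.5)
E
python3 - <<'E'
from h import *
pts=dict(hub=((262,262),(287,198)),A=((138,60),(355,48)),B=((470,139),(550,260)),C=((50,391),(37,163)),D=((392,478),(205,403)),hs=((362,283),(347,240)),hpad=((365,287),(343,270)),cpad=((288,164),(384,166)),lpad=((238,365),(187,241)),epad=((161,239),(235,140)),tip=((383,392),(277,392)),tail=((446,458),(272,472)))
X={k:tri(full(a),full(b)) for k,(a,b) in pts.items()}
Z=dict(hub=.06,A=.049,B=.049,C=.049,D=.049,hs=.079,hpad=.057,cpad=.057,lpad=.057,epad=.057,tip=.015,tail=.015)
print({k:np.round(v,3).tolist() for k,v in X.items()})
Y={k:(ray("top",full(pts[k][0]),Z[k])+ray("scene",full(pts[k][1]),Z[k]))/2 for k in X}
balls=np.array([Y[k] for k in "ABCD"]);pads=np.array([Y[k] for k in("hpad","cpad","lpad","epad")])
c=(balls.mean(0)+pads.mean(0))[:2]/2
print("c",c,balls.mean(0),pads.mean(0),Y['hub'])
for k,v in Y.items():
    d=v[:2]-c;print(k,np.round(v,3),"r %.3f ang %.1f"%(np.hypot(*d),np.degrees(np.arctan2(d[1],d[0]))))
t=Y['tip']-Y['tail'];print("arrow dir->axis",np.degrees(np.arctan2(t[1],t[0])))
E
```

```text
{'hub': [0.547, -0.087, 0.057], 'A': [0.682, -0.009, 0.05], 'B': [0.625, -0.222, 0.047], 'C': [0.469, 0.048, 0.048], 'D': [0.41, -0.166, 0.05], 'hs': [0.53, -0.15, 0.077], 'hpad': [0.529, -0.151, 0.056], 'cpad': [0.61, -0.105, 0.054], 'lpad': [0.482, -0.071, 0.055], 'epad': [0.564, -0.023, 0.052], 'tip': [0.466, -0.163, 0.013], 'tail': [0.423, -0.203, 0.014]}
c [ 0.54578181 -0.08798748] [ 0.54646584 -0.08728747  0.049     ] [ 0.54509778 -0.0886875   0.057     ] [ 0.54546567 -0.08806721  0.06      ]
hub [ 0.545 -0.088  0.06 ] r 0.000 ang -165.8
A [ 0.683 -0.009  0.049] r 0.158 ang 30.1
B [ 0.624 -0.223  0.049] r 0.156 ang -59.8
C [0.468 0.048 0.049] r 0.156 ang 119.7
D [ 0.411 -0.165  0.049] r 0.156 ang -150.2
hs [ 0.53  -0.151  0.079] r 0.065 ang -104.5
hpad [ 0.529 -0.152  0.057] r 0.066 ang -105.1
cpad [ 0.608 -0.106  0.057] r 0.065 ang -15.9
lpad [ 0.482 -0.072  0.057] r 0.066 ang 165.8
epad [ 0.562 -0.025  0.057] r 0.065 ang 75.8
tip [ 0.465 -0.164  0.015] r 0.110 ang -136.8
tail [ 0.423 -0.203  0.015] r 0.168 ang -136.9
arrow dir->axis 42.90468473019764
```

The measurements agree with the text: hub at (0.5455,-0.088), ball radius 0.156 and heights as stated. The heatsink is at -104.8° and the arrow at -136.9°, so the disc must turn 32° clockwise. I'll push the spoke at -150°. First comes the shift to the hover point.

```bash
cat >> h.py <<'E'
from scipy.spatial.transform import Rotation as Ro
C=np.array([.5455,-.088])
def goal(spoke,gap,z,r=.126):
    "TCP beside the spoke (deg), gap = TCP to rod axis on its anticlockwise side; tool y along inward spoke"
    a=np.radians(spoke);u=np.array([np.cos(a),np.sin(a)]);v=np.array([-u[1],u[0]])
    return np.r_[C+r*u+gap*v,z],spoke+180
def cmd(g,yaw,p=None,q=None):
    s=manip.get_state();p=s['position'] if p is None else p;q=s['ee_rot'] if q is None else q
    M=Ro.from_quat(np.r_[q[1:],q[0]]).as_matrix();d=M.T@(g-p)
    tw=-((yaw-np.degrees(np.arctan2(M[1,1],M[0,1]))+180)%360-180)
    return np.round(np.r_[d/.8,tw/120],4),M[:,2]
E
python3 - <<'E'
from h import *
print(goal(-150.1,.036,.2385),cmd(*goal(-150.1,.036,.2385)))
E
```

```text
(array([ 0.45421657, -0.18201774,  0.2385    ]), 29.900000000000006) (array([-0.6117, -0.7233,  0.0011,  0.3228]), array([-7.81837069e-04, -1.48822014e-03, -9.99998587e-01]))
```

move_arm(
  deltas=[
    [[-0.612,-0.723,0,0.323,1],[-0.612,-0.723,0,0.323,1],[-0.612,-0.723,0,0.323,1],[-0.612,-0.723,0,0.323,1],[-0.612,-0.723,0,0.323,1],[-0.612,-0.723,0,0.323,1],[-0.612,-0.723,0,0.323,1],[-0.612,-0.723,0,0.323,1],[-0.612,-0.723,0,0.323,1],[-0.612,-0.723,0,0.323,1],[-0.612,-0.723,0,0.323,1],[-0.612,-0.723,0,0.323,1]],
  ],
  squeeze=20,
)

```text
clock: 1.3
position: [0.4036, -0.0342, 0.2393]
ee_rot: [0.0, 0.501, 0.865, 0.0]
contact_force: [0.9, 1.1, -0.0]
width: -0.0001
gripper_force: 0.0
```

Run:
```python
from h import *
s=manip.get_state();print(s['clock'],s['position'],s['qpos'],s['width'],cmd(*goal(-150.1,.036,.2385)))
```

```text
1.3 [ 0.40363671 -0.03419543  0.23925274] [-2.57081798e-01  1.47609725e-02  1.82641086e+00  4.56366254e-04
  1.30013415e+00 -7.78126693e-01] -9.933284301141461e-05 (array([-0.1917, -0.0371,  0.0009, -0.0004]), array([ 3.89082883e-04,  3.52405260e-04, -9.99999862e-01]))
```

move_arm(
  deltas=[
    [[-0.17,-0.03,0,0,1],[-0.17,-0.03,0,0,1],[-0.17,-0.03,0,0,1],[-0.17,-0.03,0,0,1],[-0.17,-0.03,0,0,1],[-0.17,-0.03,0,0,1],[-0.17,-0.03,0,0,1]],
  ],
)

```text
clock: 2.0
position: [0.4501, -0.1607, 0.2393]
ee_rot: [-0.0, 0.5, 0.866, 0.0]
contact_force: [-0.5, -0.9, -0.5]
width: 0.0001
gripper_force: 0.0
```

Run:
```python
from h import *
s=manip.get_state();print(s['clock'],s['position'],s['width'],cmd(*goal(-150.1,.036,.042)))
```

```text
2.0 [ 0.45005172 -0.16069711  0.23929668] 5.25082162550427e-05 (array([-0.0258, -0.0088,  0.2466,  0.0005]), array([-2.88594352e-04,  5.83751644e-04, -9.99999788e-01]))
```

move_arm(
  deltas=[
    [[-0.026,-0.009,0,0,1],[-0.026,-0.009,0,0,1],[-0.026,-0.009,0.05,0,1],[-0.026,-0.009,0.1,0,1],[-0.026,-0.009,0.12,0,1],[-0.026,-0.009,0.14,0,1],[-0.026,-0.009,0.15,0,1],[-0.026,-0.009,0.15,0,1],[-0.026,-0.009,0.15,0,1]],
  ],
)

```text
clock: 2.9
position: [0.4552, -0.1834, 0.12]
ee_rot: [0.001, 0.501, 0.866, 0.0]
contact_force: [0.0, 0.4, -0.1]
width: -0.0002
gripper_force: 0.0
```

Run:
```python
from h import *
s=manip.get_state();print(s['clock'],s['position'],s['width'],cmd(*goal(-150.1,.036,.042)))
im=manip.get_image("scene");cv2.imwrite("pics/s1.png",cv2.resize(im[115:275,150:350],(800,640))[:600,:,::-1])
```

```text
2.9 [ 0.45517157 -0.18337083  0.11999616] -0.00018751926373723843 (array([ 0.0021, -0.0003,  0.0975,  0.0001]), array([ 1.07501309e-03, -3.70331302e-04, -9.99999354e-01]))
```

View pics/s1.png

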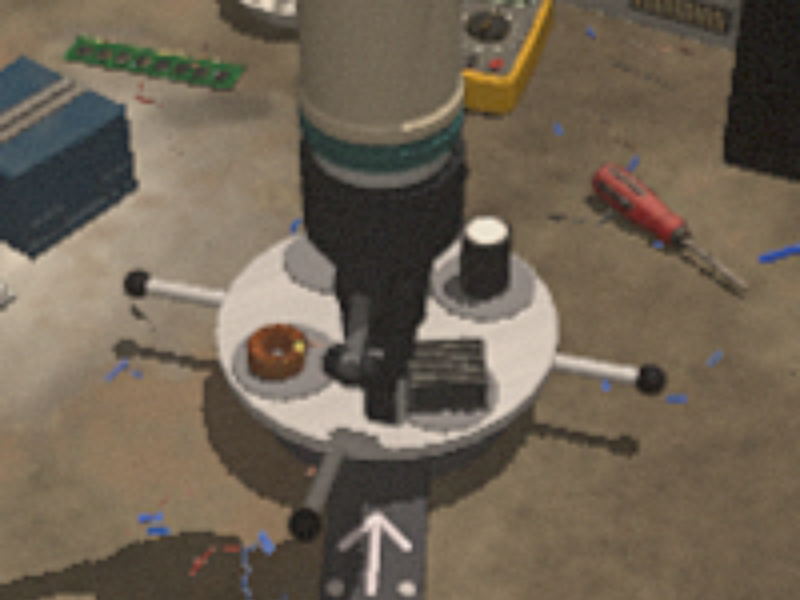

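The finger is shut above the gap between the spoke and the heatsink, with its tip near (383,415). A knuckle sticks out over the spoke side, so I'll keep the tip just below the rod's axis, at TCP z 0.049.

move_arm(
  deltas=[
    [[0.002,0,0.03,0,1],[0.002,0,0.055,0,1],[0.002,0,0.075,0,1],[0.002,0,0.086,0,1],[0.002,0,0.089,0,1],[0.002,0,0.089,0,1],[0.002,0,0.089,0,1]],
  ],
)

```text
clock: 3.65
position: [0.4546, -0.1827, 0.0489]
ee_rot: [0.001, 0.501, 0.865, 0.0]
contact_force: [0.4, 0.1, -0.6]
width: 0.0
gripper_force: 0.0
```

Run:
```python
from h import *
s=manip.get_state();print(s['clock'],s['position'],s['contact_force'])
for g in (.022,.016): print(g,cmd(*goal(-150.1,g,.049)))
for a in range(0,34,4): print(a,cmd(*goal(-150.1-a,.016,.049))[0])
im=manip.get_image("scene");cv2.imwrite("pics/s2.png",cv2.resize(im[150:270,170:330],(800,600))[:,:,::-1])
```

```text
3.65 [ 0.45464608 -0.18265918  0.04892052] [ 0.43385521  0.07938397 -0.6323937 ]
0.022 (array([ 0.0185, -0.0001, -0.0001, -0.0002]), array([ 1.66250663e-03, -8.47798329e-04, -9.99998259e-01]))
0.016 (array([ 0.026 , -0.0001, -0.0001, -0.0002]), array([ 1.66250663e-03, -8.47798329e-04, -9.99998259e-01]))
0 [ 0.026  -0.0001 -0.0001 -0.0002]
4 [ 0.037  -0.0011 -0.0002  0.0332]
8 [ 0.0481 -0.0013 -0.0002  0.0665]
12 [ 0.0591 -0.0008 -0.0002  0.0998]
16 [ 0.0702  0.0005 -0.0002  0.1332]
20 [ 0.081   0.0026 -0.0002  0.1665]
24 [ 0.0918  0.0054 -0.0002  0.1998]
28 [ 0.1022  0.0089 -0.0003  0.2332]
32 [ 0.1125  0.0132 -0.0003  0.2665]
```

View pics/s2.png

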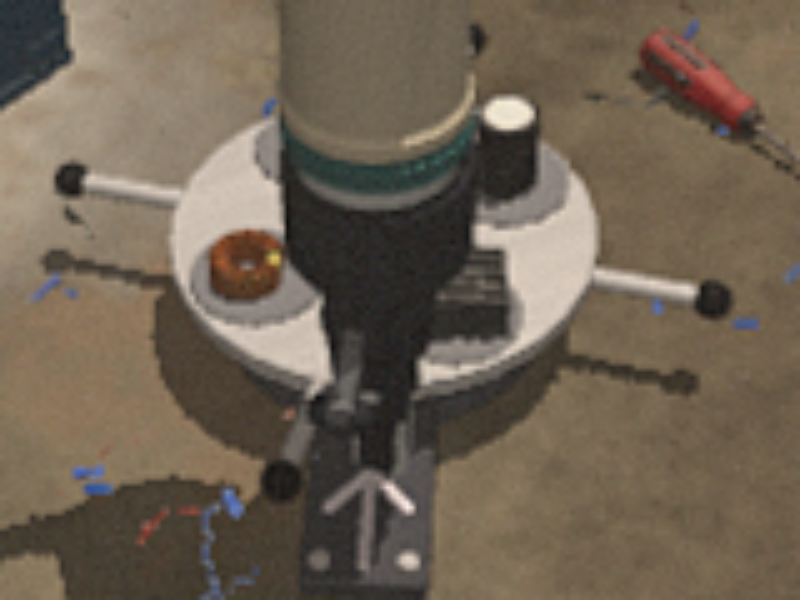

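The finger is down beside the spoke and clear of the heatsink. I'll approach slowly and begin the push.

move_arm(
  deltas=[
    [[0.006,0,0,0,1],[0.012,0,0,0,1],[0.015,0,0,0,1],[0.018,0,0,0,1],[0.021,0,0,0,1],[0.024,0,0,0,1],[0.027,0,0,0,1],[0.03,0,0,0.011,1],[0.033,0,0,0.022,1],[0.037,-0.001,0,0.033,1],[0.04,-0.001,0,0.044,1],[0.043,-0.001,0,0.05,1]],
  ],
)

```text
clock: 4.9
position: [0.436, -0.1527, 0.0481]
ee_rot: [0.0, 0.546, 0.838, 0.0]
contact_force: [0.4, -0.5, 0.5]
width: 0.0
gripper_force: 0.3
```

Run:
```python
from h import *
s=manip.get_state();print(s['clock'],s['position'],s['contact_force'])
for a in range(4,34,4): print(a,cmd(*goal(-150.1-a,.016,.049))[0])
im=manip.get_image("top");cv2.imwrite("pics/t3.png",cv2.resize(im[145:275,175:305],(520,520),interpolation=cv2.INTER_CUBIC)[:,:,::-1])
```

```text
4.9 [ 0.43601674 -0.15267362  0.04810047] [ 0.37873427 -0.4977413   0.49203545]
4 [-0.007   0.0012 -0.0011 -0.0175]
8 [ 0.004  -0.0002 -0.0011  0.0158]
12 [ 0.015  -0.0009 -0.0011  0.0492]
16 [ 0.0261 -0.0008 -0.0011  0.0825]
20 [ 3.720e-02  1.000e-04 -1.100e-03  1.158e-01]
24 [ 0.0481  0.0018 -0.0011  0.1492]
28 [ 0.0589  0.0042 -0.0011  0.1825]
32 [ 0.0695  0.0074 -0.0011  0.2158]
```

View pics/t3.png

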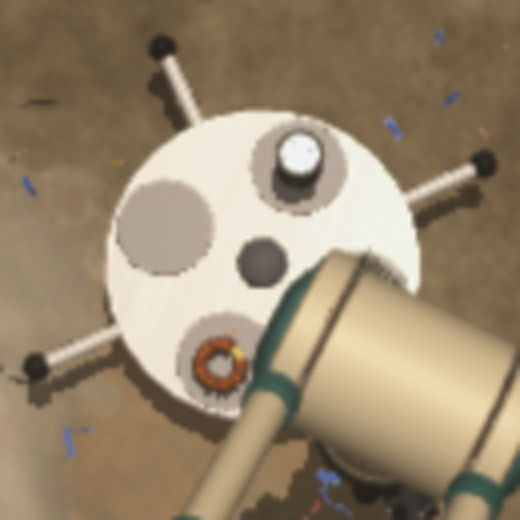

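The disc has turned with the spoke. The balls in the crop are now at (162,46), (484,163) and (36,367), so I'll compute the angle.

```bash
cat >> h.py <<'E'
def balls(*q):
    for p in q:
        d=ray("top",full(p),.049)[:2]-C;print("ball r %.3f ang %.1f"%(np.hypot(*d),np.degrees(np.arctan2(d[1],d[0]))))
E
python3 - <<'E'
from h import *
balls((138,60),(470,139),(50,391)); balls((162,46),(484,163),(36,367))
E
```

```text
ball r 0.157 ang 30.5
ball r 0.155 ang -59.5
ball r 0.157 ang 119.7
ball r 0.158 ang 23.9
ball r 0.155 ang -66.2
ball r 0.158 ang 113.3
```

move_arm(
  deltas=[
    [[0.003,0,-0.001,0.012,1],[0.007,0,-0.001,0.025,1],[0.011,-0.001,-0.001,0.037,1],[0.015,-0.001,-0.001,0.049,1],[0.019,-0.001,-0.001,0.061,1],[0.023,-0.001,-0.001,0.073,1],[0.027,-0.001,-0.001,0.085,1],[0.031,0,-0.001,0.097,1],[0.035,0,-0.001,0.109,1],[0.039,0,-0.001,0.121,1],[0.043,0.001,-0.001,0.133,1],[0.046,0.001,-0.001,0.143,1]],
  ],
)

```text
clock: 6.15
position: [0.4218, -0.1186, 0.0489]
ee_rot: [-0.0, 0.665, 0.747, 0.0]
contact_force: [-0.4, -0.5, -0.8]
width: -0.0001
gripper_force: 0.2
```

Run:
```python
from h import *
s=manip.get_state();print(s['clock'],s['position'],s['contact_force'])
for a in range(20,34,2): print(a,cmd(*goal(-150.1-a,.016,.049))[0])
```

```text
6.15 [ 0.42182197 -0.1185632   0.04886818] [-0.41979854 -0.46841375 -0.7718252 ]
20 [-0.0089  0.0019 -0.0002 -0.0274]
22 [-0.0034  0.001  -0.0002 -0.0107]
24 [ 0.0021  0.0002 -0.0002  0.006 ]
26 [ 0.0076 -0.0003 -0.0002  0.0226]
28 [ 0.0132 -0.0006 -0.0002  0.0393]
30 [ 0.0187 -0.0008 -0.0002  0.056 ]
32 [ 0.0242 -0.0007 -0.0002  0.0726]
```

move_arm(
  deltas=[
    [[0.003,0,0,0.009,1],[0.006,0,0,0.018,1],[0.009,0,0,0.027,1],[0.012,-0.001,0,0.036,1],[0.0145,-0.001,0,0.044,1],[0.0165,-0.001,0,0.05,1],[0.018,-0.001,0,0.054,1],[0.019,-0.001,0,0.058,1],[0.02,-0.001,0,0.061,1],[0.0205,-0.001,0,0.063,1],[0.021,-0.001,0,0.064,1],[0.021,-0.001,0,0.064,1]],
  ],
)

```text
clock: 7.35
position: [0.4192, -0.1022, 0.0489]
ee_rot: [-0.0, 0.713, 0.701, 0.0]
contact_force: [-0.5, 0.3, 0.2]
width: 0.0001
gripper_force: 0.1
```

Run:
```python
from h import *
s=manip.get_state();print(s['clock'],s['position'],s['contact_force'])
for a in (30,31,32,33): print(a,cmd(*goal(-150.1-a,.016,.049))[0])
im=manip.get_image("top");cv2.imwrite("pics/t4.png",cv2.resize(im[145:275,175:305],(520,520),interpolation=cv2.INTER_CUBIC)[:,:,::-1])
```

```text
7.35 [ 0.4191582  -0.10220774  0.0488538 ] [-0.53782445  0.34881463  0.19276452]
30 [-0.002   0.0004 -0.0002 -0.0072]
31 [ 0.0008  0.0001 -0.0002  0.0011]
32 [ 0.0035 -0.0003 -0.0002  0.0094]
33 [ 0.0063 -0.0005 -0.0002  0.0178]
```

View pics/t4.png

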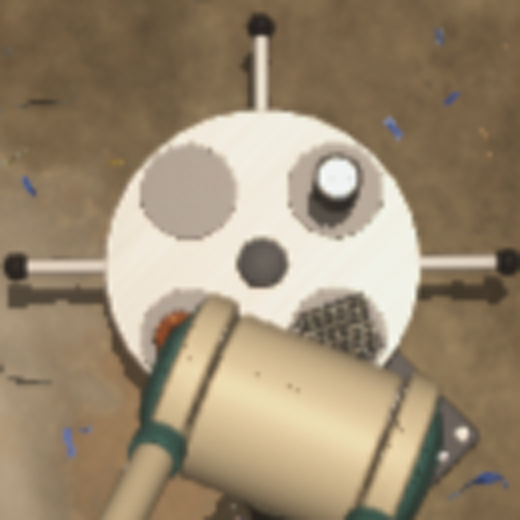

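The balls are at (260,26), (507,262) and (15,267), and the heatsink is close to the arrow line. I'll back off the spoke and lift clear.

move_arm(
  deltas=[
    [[-0.005,0,0,0,1],[-0.015,0,0,0,1],[-0.022,0,0,0,1],[-0.022,0,0,0,1],[-0.022,0,-0.03,0,1],[-0.022,0,-0.08,0,1],[-0.022,0,-0.13,0,1],[-0.022,0,-0.19,0,1],[-0.022,-0.06,-0.24,0,1],[-0.022,-0.12,-0.24,0,1],[-0.022,-0.12,-0.24,0,1],[-0.022,-0.12,-0.24,0,1]],
  ],
)

```text
clock: 8.6
position: [0.3217, -0.118, 0.2412]
ee_rot: [0.001, 0.714, 0.701, 0.0]
contact_force: [0.1, -0.5, -0.4]
width: -0.0003
gripper_force: 0.0
```

move_arm(
  deltas=[
    [[0.06,0,0,0,1],[0.12,0,0,0,1],[0.18,0,0,0,1],[0.24,0,0,0,1],[0.3,0,0,0,1],[0.3,0,0,0,1],[0.3,0,0,0,1],[0.3,0,0,0,1]],
  ],
)

```text
clock: 9.4
position: [0.3275, 0.1212, 0.2404]
ee_rot: [-0.0, 0.713, 0.701, -0.001]
contact_force: [0.0, 0.0, 0.4]
width: -0.0
gripper_force: 0.0
```

Run:
```python
from h import *
s=manip.get_state();print(s['clock'],s['position'],s['contact_force'])
im=manip.get_image("top");cv2.imwrite("pics/t5.png",cv2.resize(im[145:275,175:305],(520,520),interpolation=cv2.INTER_CUBIC)[:,:,::-1])
```

```text
9.4 [0.32746333 0.12115319 0.24035511] [0.02339937 0.01560306 0.44875145]
```

View pics/t5.png

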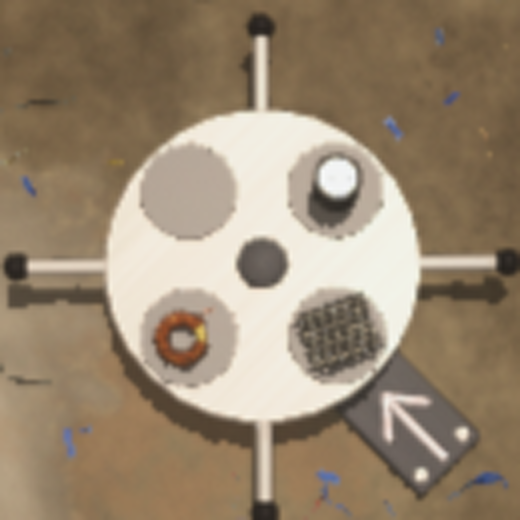

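The disc stayed where I left it and all three parts are upright. The heatsink top is at (336,331) and its pad at (336,336), in line with the arrow. I'll check the numbers and hand in if they're well inside tolerance.

Run:
```python
from h import *
balls((260,26),(507,262),(15,267),(264,511))
a=np.radians(-136.9);W=C+.066*np.array([np.cos(a),np.sin(a)])
e=[np.linalg.norm(ray("top",full(q),z)[:2]-W)*1000 for q,z in(((337,332),.079),((337,336),.057))]
print(e)
if max(e)<6: print(manip.sign_off())
```

```text
ball r 0.157 ang 0.1
ball r 0.154 ang -90.7
ball r 0.159 ang 89.5
ball r 0.155 ang 178.7
[np.float64(1.2754429370023088), np.float64(0.7599268930950058)]
the job is handed in; nothing more can be done
None
```

The heatsink stands about 1 mm from the work spot by my camera measurement, the disc stayed where I left it with all three parts upright, and the job is handed in; I haven't seen the judge's verdict.

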